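Hang the ear defenders on the crossbar

TASK

Lift the orange ear defenders up off their peg and hang them over the crossbar of the rail stand, in the free stretch beside the green pair: headband square across the bar, one cup hanging on each side. The bar's height is set anew each day, so lower the pair gently until you feel the bar carry the headband, pause there a moment, and only then let go: do not drop them or press them hard onto the bar. Do not knock over the bottle, spray can or glue jar.

Things in the scene. Friction and masses are not known exactly. Their poses are not given: they have to be found in the camera images.
- ear_defenders: Rigid ear defenders, orange cups, black headband; 168 mm wide (own y), 142 mm tall, about 0.24 kg. Origin: midway between the cups, level with their undersides; z up. An arch in the y-z plane, open below. Cups 72 mm tall, 60 mm deep (x), inner faces 96 mm apart. At the start it hangs level on the peg.
- pad_middle (a point): Middle of the underside of the headband's flat pad, 134 mm above the origin of the ear defenders. Pad 56 mm long (y), 24 mm wide (x), 8 mm thick. It rests on the peg, later on the bar; they hang level if this point is within about 12 mm of the bar's centreline. Fingers gripping over the pad reach below it and would strike peg or bar.
- band_left (a point): Mid-band at y = +38 mm, 137 mm above the origin of the ear defenders, beside the pad and clear of peg and bar. The band, here 24 mm wide (x), 5 mm thick and nearly level out to y = 52 mm, can be pinched from above across its width; 45 N of grip holds it.
- band_right (a point): The same at y = -38 mm.
- peg_stand: Fixed wooden stand: base 130 x 120 x 14 mm; post 34 mm wide, 166 mm high, at x = +50 to +78 mm. Flat peg 24 mm wide from the post to x = -62 mm, top 155 mm above the table, its upturned tip (x = -62 to -54 mm) 14 mm higher. Origin: on the table below the peg; x from free end to post. The ear defenders come off straight up, or forward once raised 20 mm.
- rail_stand: Fixed stand, two steel posts 202 mm tall at y = +-165 mm, feet 140 x 34 x 12 mm. Wooden crossbar between them along y, 30 mm wide, 22 mm deep, above the origin, which is on the table midway. The bar's TOP is 150 to 190 mm above the table, clamped anew each time (holds about 70 N): no pose tells it. A green pair of the same shape is fixed on it at y = -120 to -60 mm.
- free_place (a point): Point on the table straight below the middle of the bar's free stretch: y = +45 mm from the rail stand's origin. The stretch runs from y = -60 to +150 mm. Best place for the ear defenders, arch across the bar.
- bottle: Clear bottle with red cap, 64 mm diameter, 200 mm tall, standing; origin under its centre.
- spray_can: Green spray can with blue band, 66 mm diameter, 170 mm tall, standing; origin under its centre.
- glue_jar: Amber glue jar with white lid, 70 mm diameter, 85 mm tall, standing; origin under its centre.
Not all that is in view belongs to the job. There is more than one size of the peg_stand; the one meant has the size given above. What is shaped like the spray_can but pink or yellow is not meant.

How it is judged:
On the way, in this order (a step that is already met when the one before it is completed fails the run):
1. the ear defenders are held in the gripper, lifted clear of the peg (at least 20 mm up and touching the peg stand no more) (contact force between the fingers and ear_defenders above 1 N and contact force between ear_defenders and peg_stand below 0.05 N and z of ear_defenders in the frame of peg_stand above 0.041 m), for 0.2 s.
2. still held, the headband is lowered over the crossbar, a cup on each side, until the bar carries some of its weight (contact over 1 N for 0.2 s) (x of ear_defenders in the frame of rail_stand between -0.022 and 0.022 m and y of ear_defenders in the frame of rail_stand between -0.035 and 0.125 m and z of ear_defenders in the frame of rail_stand between 0.008 and 0.068 m and angle between the x axis of ear_defenders and the y axis of rail_stand, either way round below 0.3 rad and contact force between ear_defenders and rail_stand above 1 N and contact force between the fingers and ear_defenders above 1 N), for 0.2 s.
At the end, for the whole second after the job is handed in: The pair hangs at rest and let go on the bar's free stretch (y -35 to +125 mm, within 22 mm of the centreline, square within 0.3 rad, level within 0.17 rad), a cup each side, clear of the table; bottle, spray can and glue jar upright (x of ear_defenders in the frame of rail_stand between -0.022 and 0.022 m and y of ear_defenders in the frame of rail_stand between -0.035 and 0.125 m and z of ear_defenders in the frame of rail_stand between 0.008 and 0.068 m and angle between the x axis of ear_defenders and the y axis of rail_stand, either way round below 0.3 rad and contact force between ear_defenders and rail_stand above 1 N and angle between ear_defenders's own z axis and vertical below 0.17 rad and contact force between the fingers and ear_defenders below 0.05 N and linear speed of ear_defenders below 0.06 m/s and angular speed of ear_defenders below 0.5 rad/s and angle between each of bottle, spray_can, glue_jar's own z axis and vertical below 0.3 rad); the robot touches nothing.
It fails at once if the ear defenders are pressed onto the rail stand with more than 30 N (contact force between ear_defenders and rail_stand above 30 N).
It fails at once if the bottle, spray can or glue jar is knocked over (angle between any of bottle, spray_can, glue_jar's own z axis and vertical above 0.5 rad).
It also fails if it takes over 58 s, if anything falls off the work surface, if the arm or the gripper's body presses on something with over 40 N, if the wrist force passes 120 N, or if a joint passes its speed limit or range.

ROBOT

A 6-joint arm with a two-finger parallel gripper is mounted at the origin on the work surface. World frame = base frame: x ahead of the robot, y to its left, z up, the work surface at z = 0. Lengths are in m, angles in rad, forces in N, time in s.
With the tool pointing down it reaches from about 0.35 to 0.8 m from the base axis. Payload 7.3 kg.
Tool frame: the origin (TCP) lies between the finger pads; the fingertips stand 25 mm ahead of it and the grasp point (between the pads) lies 6 mm ahead of it (r.tip_extent is the distance from the TCP to the fingertips, in m); z points along the fingers, y is the line along which they close (so a half turn about z gives the same grasp; the last joint's range is limited). The gripper opens to 85 mm and grips with 20 to 120 N. Pads are 22 mm wide; open, the fingers measure 114 mm over their backs; the gripper's body (76 mm by 85 mm) begins 54 mm behind the grasp point. The pads swing forward as they close: fully open they stand 13 mm farther back than shut.
Start: joints at [1.075, 0.342, 1.524, -0, 1.275, -0.146], TCP at [0.18, 0.493, 0.256] pointing down, gripper open.
Joint ranges: [-2.53, 2.53], [-0.77, 2.02], [0.04, 2.7], [-1, 4.14], [0.28, 2.66], [-3.11, 3.11]. Speed limits (rad/s): [2.57, 2.57, 3.14, 3.14, 3.14, 3.14].

INTERFACE

Orientations are given as a unit quaternion [x, y, z, w].
In Python, from workcell import r, command_gripper, optics gives the robot as it stands. The module is installed in compiled form; this text tells all that it offers. Calls block until the motion is done:
- r.reach(position, orientation): joint-space move of the TCP to a pose.
- r.move_straight(position, orientation=None, speed=0.15, max_force=None): straight line of the TCP; orientation=None keeps the orientation; speed is the mean speed in m/s. With max_force (N) it stops when the force on the tool has changed by that much, and returns True; else False.
- r.movej(angles): joint-space move.
- command_gripper(opening, force=None): finger opening in m; force is the grip in N (None keeps the last); returns when the fingers have stopped.
- r.hold(seconds).
- r.solve_ik(position, orientation): joint angles nearest the present ones, or None.
- r.read_state(): the state.
- optics.get_image(name): name is "scene" or "top"; returns (picture, depth): 420x560x3 uint8, red, green, blue; 420x560 float32, m along the optical axis (not along the pixel's ray), 0 where there is no reading.
- optics.camera_model(name): a dict with "K" (3x3 intrinsics, pixels), "k1" (the pictures are not rectified: a ray, as slopes to the right and down, at radius r is drawn at 1 + k1 r^2 times it, then the intrinsics apply), "R" (3x3) and "t" (3): a world point X has camera coordinates R X + t. Camera axes: x right, y down, z forward; pixel columns grow to the right and rows downward; lengths in m; the calibration is good to about 2 mm. A picture is of the moment at which its call begins. camera_model takes no time and is no camera call.
A pose or a line that the arm cannot do raises r.PlanningError and nothing moves.
- r.finish_job(): hands the job in; it is judged then, once.
The state is a dict: "time_s": time; "joint_positions": joint angles; "dq": joint speeds; "tau": joint torques, N m; "eef_pos": TCP position; "eef_rot": TCP orientation; "contact_force": force on the tool from outside, world axes, zero at the start; "torque": the same for the moment, N m; "grip_width": finger opening in m; "grip_force": force on a finger pad.
Only numpy, scipy, OpenCV 4.12 (cv2) and the standard library are available. Lean on these libraries where they do the work, as an engineer would, in place of code of your own. Each camera call takes 0.05 s, during which the arm holds its last target. There are 200 camera calls.

## Working session

There is one attempt and no reset: what is moved stays moved. The work goes in short steps, each a Python script; the robot and the scene stay as the last script left them, time stands still between calls to the robot, and variables do not carry over. Pictures are saved under pics/ and viewed, at most 10 in all, crops included, and the job is handed in when it is done.

```bash
mkdir -p pics; cat > h.py <<'E'
import numpy as np, cv2
from workcell import r, command_gripper, optics
def cloud(name, img=None, d=None):
    """world xyz for every pixel"""
    if d is None: img,d=optics.get_image(name)
    m=optics.camera_model(name); K=np.array(m["K"]);k1=m["k1"]
    v,u=np.mgrid[:420,:560].astype(np.float64)
    p=np.stack([u.ravel(),v.ravel()],1)[:,None]
    n=cv2.undistortPoints(p,K,np.array([k1,0,0,0,0.])).reshape(-1,2)
    c=np.c_[n,np.ones(len(n))]*d.reshape(-1,1)
    X=(c-np.array(m["t"]))@np.array(m["R"])
    X[d.ravel()<=0]=np.nan
    return img,X.reshape(420,560,3)
E
python3 - <<'E'
from h import *
for n in("scene","top"):
    i,d=optics.get_image(n); np.savez(f"pics/{n}0.npz",i=i,d=d)
    cv2.imwrite(f"pics/{n}0.png",i[:,:,::-1]); m=optics.camera_model(n); print(n,m["k1"],-np.array(m["R"]).T@m["t"])
E
```

```text
scene -0.10182585211222676 [1.22003183 0.20803244 0.71622477]
top -0.11774588471436698 [0.46453394 0.04472672 1.1740632 ]
```

View pics/scene0.png

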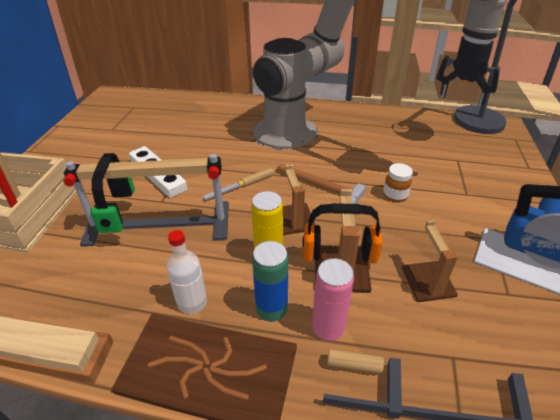

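View pics/top0.png

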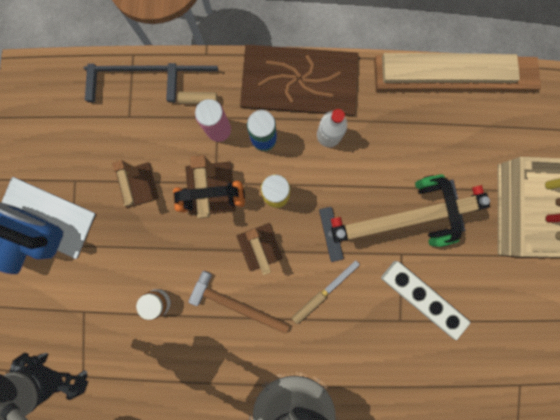

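The ear defenders are the orange-cup arch at top (208,195) / scene (342,235). There are three peg stands, at top (135,183), (208,190) and (262,248). The one meant carries the orange pair. The rail runs from (340,233) to (485,200) in top, with the green pair at its right end. Next I'll measure and make an enlarged crop.

```bash
python3 - <<'E'
from h import *
D={}
for n in("top","scene"):
    f=np.load(f"pics/{n}0.npz"); i,X=cloud(n,f["i"],f["d"]); D[n]=(i,X)
    hsv=cv2.cvtColor(i,cv2.COLOR_RGB2HSV); v,u=np.mgrid[:420,:560]
    def roi(a,b,c,d): return (u>=a)&(u<=b)&(v>=c)&(v<=d)
    print("==",n,"table z:",np.nanmedian(X[...,2][roi(*((300,420,260,280) if n=="top" else (120,180,360,370)))]))
    R=roi(165,250,170,220) if n=="top" else roi(295,390,195,270)
    org=R&(hsv[...,0]<14)&(hsv[...,1]>200)&(hsv[...,2]>140)
    k,l,s,c=cv2.connectedComponentsWithStats(org.astype(np.uint8))
    for j in range(1,k):
        if s[j,4]>15: print("orange",s[j],c[j].round(1),np.nanmedian(X[l==j],0).round(4))
    blk=R&(hsv[...,2]<60)&(X[...,2]>.13)&(X[...,2]<.2)
    P=X[blk]; print("band n",len(P),"mean",np.nanmean(P,0).round(4),"z pct",np.nanpercentile(P[:,2],[10,50,90]).round(4))
    if n=="top":
        Q=P[P[:,2]>.15].astype(np.float32); rc=cv2.minAreaRect(Q[:,:2]); print("band rect",rc, cv2.fitLine(Q[:,:2],cv2.DIST_L2,0,.01,.01).ravel())
    R=roi(325,500,180,245) if n=="top" else roi(60,235,150,190)
    bar=R&(X[...,2]>.13)&(X[...,2]<.2)&(hsv[...,1]>60)&(hsv[...,0]>10)&(hsv[...,0]<28)&(hsv[...,2]>110)
    Q=X[bar].astype(np.float32); print("bar",len(Q),"z",np.percentile(Q[:,2],[10,50,90]))
    if n=="top": Q=Q[abs(Q[:,2]-np.median(Q[:,2]))<.006]; print(cv2.minAreaRect(Q[:,:2]),cv2.fitLine(Q[:,:2],cv2.DIST_HUBER,0,.01,.01).ravel())
    red=R&((hsv[...,0]<6)|(hsv[...,0]>174))&(hsv[...,1]>180)&(hsv[...,2]>120)
    k,l,s,c=cv2.connectedComponentsWithStats(red.astype(np.uint8))
    for j in range(1,k):
        if s[j,4]>15: print("red",c[j].round(1),np.nanmedian(X[l==j],0).round(4))
    if n=="top":
        for nm,(a,b) in dict(postL=(341,234),postR=(485,202),bottle=(337,117),can=(262,122),yellow=(276,186),pink=(209,112),jar=(150,306),peg=(203,212),sml=(262,258),left=(125,190)).items():
            print(nm,np.nanmedian(X[b-2:b+3,a-2:a+3].reshape(-1,3),0).round(3))
a=cv2.resize(D["top"][0][140:270,100:300],None,fx=3.9,fy=3.9,interpolation=cv2.INTER_CUBIC)
cv2.imwrite("pics/crop1.png",a[:,:,::-1])
E
```

```text
== top table z: 0.002386635898237295
band n 602 mean [0.5598 0.2175 0.1595] z pct [0.1497 0.1616 0.1659]Traceback (most recent call last):
  File "<stdin>", line 16, in <module>
cv2.error: OpenCV(4.12.0) /io/opencv/modules/imgproc/src/convhull.cpp:143: error: (-215:Assertion failed) total >= 0 && (depth == CV_32F || depth == CV_32S) in function 'convexHull'
```

```bash
cat > m.py <<'E'
from h import *
D={}
CC=lambda a:np.ascontiguousarray(a[:,:2],dtype=np.float32)
for n in("top","scene"):
    f=np.load(f"pics/{n}0.npz"); i,X=cloud(n,f["i"],f["d"]); D[n]=(i,X)
    hsv=cv2.cvtColor(i,cv2.COLOR_RGB2HSV); v,u=np.mgrid[:420,:560]
    def roi(a,b,c,d): return (u>=a)&(u<=b)&(v>=c)&(v<=d)
    def blobs(nm,m):
        k,l,s,c=cv2.connectedComponentsWithStats(m.astype(np.uint8))
        for j in range(1,k):
            if s[j,4]>15: print(nm,s[j],c[j].round(1),np.nanmedian(X[l==j],0).round(4))
    print("==",n)
    R=roi(165,250,170,220) if n=="top" else roi(295,390,195,270)
    blobs("orange",R&(hsv[...,0]<14)&(hsv[...,1]>190)&(hsv[...,2]>100)&(X[...,2]>.03))
    P=X[R&(hsv[...,2]<60)&(X[...,2]>.155)&(X[...,2]<.18)]
    print("band n",len(P),"mean",P.mean(0).round(4))
    if n=="top": print("band rect",cv2.minAreaRect(CC(P)),cv2.fitLine(CC(P),cv2.DIST_L2,0,.01,.01).ravel())
    R=roi(325,500,180,245) if n=="top" else roi(60,235,150,190)
    Q=X[R&(X[...,2]>.13)&(X[...,2]<.2)&(hsv[...,1]>60)&(hsv[...,0]>10)&(hsv[...,0]<28)&(hsv[...,2]>110)]
    print("bar",len(Q),"z",np.percentile(Q[:,2],[10,50,90]))
    if n=="top": Q=Q[abs(Q[:,2]-np.median(Q[:,2]))<.006]; print(cv2.minAreaRect(CC(Q)),cv2.fitLine(CC(Q),cv2.DIST_HUBER,0,.01,.01).ravel())
    blobs("red",R&((hsv[...,0]<6)|(hsv[...,0]>174))&(hsv[...,1]>180)&(hsv[...,2]>120))
    if n=="top":
        blobs("postcap",R&(X[...,2]>.193)&(X[...,2]<.215))
        for nm,(a,b) in dict(bottle=(337,117),can=(262,122),yellow=(276,186),pink=(209,112),jar=(150,306),peg=(203,212),sml=(262,258),left=(125,190)).items():
            print(nm,np.nanmedian(X[b-2:b+3,a-2:a+3].reshape(-1,3),0).round(3))
a=cv2.resize(D["top"][0][140:270,100:300],None,fx=3.9,fy=3.9,interpolation=cv2.INTER_CUBIC)
cv2.imwrite("pics/crop1.png",a[:,:,::-1])
E
python3 m.py
```

```text
== top
band n 488 mean [0.5593 0.2227 0.1624]
band rect ((0.5592808723449707, 0.22430925071239471), (0.0246454868465662, 0.11639919877052307), 7.30181884765625) [ 0.130717   -0.99141973  0.55934745  0.22269288]
bar 1675 z [0.18455456 0.18678542 0.18916004]
((0.5206016898155212, -0.2575550377368927), (0.03418664261698723, 0.33116406202316284), 14.239831924438477) [ 0.24429053 -0.96970206  0.51303416 -0.23378037]
red [473 186  10   8  52] [477.7 189.9] [ 0.5798 -0.3934  0.1844]
red [332 218   9   8  50] [336.4 221.7] [ 0.5007 -0.075   0.1843]
postcap [443 186  18  41 318] [452.2 207.5] [ 0.5373 -0.3299  0.1951]
postcap [480 197   9   8  60] [484.3 200.4] [ 0.5558 -0.4009  0.2021]
postcap [336 230   9   8  56] [340.4 233.7] [ 0.4745 -0.0823  0.2032]
bottle [ 0.729 -0.072  0.202]
can [0.722 0.093 0.172]
yellow [0.578 0.058 0.172]
pink [0.742 0.214 0.171]
jar [0.291 0.357 0.086]
peg [0.517 0.221 0.157]
sml [0.415 0.087 0.121]
left [0.566 0.417 0.121]
== scene
orange [303 224  12  37 235] [308.  243.6] [0.5922 0.154  0.0748]
orange [369 225  13  38 231] [374.2 246. ] [0.5742 0.2951 0.0733]
band n 438 mean [0.5601 0.2242 0.1614]
bar 1784 z [0.16841777 0.18412697 0.18686328]
red [208 166  11  13 109] [213.2 172.1] [ 0.5058 -0.0732  0.1791]
red [ 64 174  12  12 113] [ 69.3 179.4] [ 0.5842 -0.3909  0.1786]
```

View pics/crop1.png

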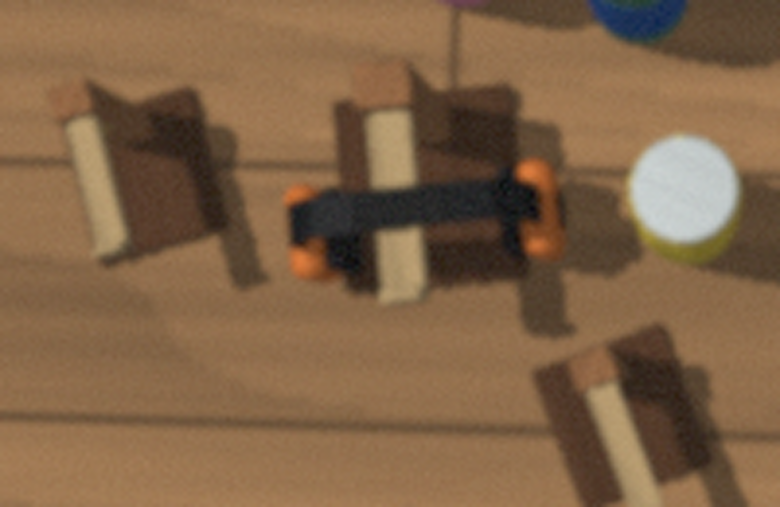

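The crop confirms the choice. The middle stand, at crop (390,190), carries the orange pair with its band from (300,210) to (540,185). Its peg top is about 155 mm high, while the other two are about 120 mm. The yellow can is at (683,190), so I will grip on the left side, away from it.

```bash
cat >> h.py <<'E'
from scipy.spatial.transform import Rotation as Ro
def quat(a):  # tool down, tool y axis along heading a
    y=np.array([np.cos(a),np.sin(a),0]);z=np.array([0,0,-1.]);x=np.cross(y,z)
    return Ro.from_matrix(np.c_[x,y,z]).as_quat()
C0=np.array([.5595,.2245]); A0=np.deg2rad(7.5)
RO=np.array([.5152,-.2416]); ry=np.array([-.2473,.9689]); A1=np.arctan2(ry[1],ry[0])-np.pi
own_y=lambda a:np.array([-np.sin(a),np.cos(a)])
G0=C0+.040*own_y(A0); G1=RO+.045*ry+.040*own_y(A1)
E
python3 - <<'E'
from h import *
print(G0,G1,np.rad2deg(A1))
for s in(0,np.pi):
    for g,a,z in((G0,A0,.164),(G0,A0,.385),(G1,A1,.385),(G1,A1,.32)):
        q=r.solve_ik([*g,z],quat(a+s)); print(s,None if q is None else np.round(q,2))
E
```

```text
[0.55427895 0.26415779] [ 0.54282896 -0.18810713] -75.68165050835142
0 [ 0.32  0.58  1.39 -0.    1.16  0.19]
0 [ 0.32  0.46  0.99 -0.    1.69  0.19]
0 [-0.47  0.38  1.12 -0.    1.64  0.85]
0 [-0.47  0.4   1.27 -0.    1.48  0.85]
3.141592653589793 [ 0.32  0.58  1.39 -0.    1.16 -2.95]
3.141592653589793 [ 0.32  0.46  0.99 -0.    1.69 -2.95]
3.141592653589793 [-0.47  0.38  1.12 -0.    1.64 -2.29]
3.141592653589793 [-0.47  0.4   1.27 -0.    1.48 -2.29]
```

```bash
python3 - <<'E'
from h import *
q=quat(A0)
command_gripper(.085)
r.reach([*G0,.30],q)
print(r.move_straight([*G0,.163],q,speed=.08,max_force=8), r.read_state()["eef_pos"])
command_gripper(.0,force=50)
s=r.read_state(); print(s["grip_width"],s["grip_force"],s["contact_force"])
r.move_straight([*G0,.20],q,speed=.06)
s=r.read_state(); print(s["time_s"],s["grip_width"],s["grip_force"],s["contact_force"],s["torque"],s["eef_pos"])
r.move_straight([*G0,.385],q,speed=.15)
s=r.read_state(); print(s["time_s"],s["grip_width"],s["contact_force"],s["torque"],s["eef_pos"])
a,_=optics.get_image("scene"); cv2.imwrite("pics/s1.png",a[...,::-1])
E
```

```text
False [0.55450556 0.26423422 0.16349256]
0.022697665390984452 48.76755941223678 [-0.45136578 -0.46025145  0.87291181]
5.1583 0.02284058324531912 49.0060523777629 [ 0.32864009  0.01774759 -3.33089196] [0.10054367 0.00587677 0.00239091] [0.55410244 0.26409442 0.19979392]
6.5417 0.022776014595596642 [ 0.46582589  0.19446583 -1.68929345] [ 0.11250849 -0.01172394 -0.06848003] [0.55406106 0.26409746 0.3839599 ]
```

View pics/s1.png

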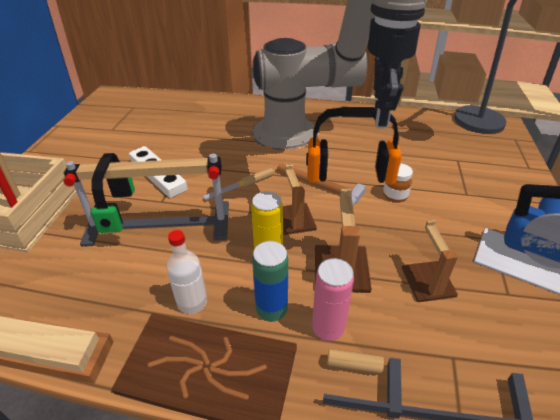

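The pair (scene 352,150) is held level and clear of the peg. Next I carry it over the bar and measure it there.

```bash
python3 - <<'E'
from h import *
q=quat(A1)
r.reach([*G1,.385],q)
r.move_straight([*G1,.345],q,speed=.08)
s=r.read_state(); print(s["time_s"],s["grip_width"],s["contact_force"],s["torque"],s["eef_pos"])
t=RO+.045*ry; rx=np.array([ry[1],-ry[0]])
for n in("top","scene"):
    i,X=cloud(n); cv2.imwrite(f"pics/{n}2.png",i[...,::-1]); hsv=cv2.cvtColor(i,cv2.COLOR_RGB2HSV)
    L=np.stack([(X[...,:2]-RO)@rx,(X[...,:2]-RO)@ry,X[...,2]],-1)
    near=(abs(L[...,0])<.13)&(L[...,1]>-.04)&(L[...,1]<.12)&(L[...,2]>.19)&(L[...,2]<.35)
    o=near&(hsv[...,0]<14)&(hsv[...,1]>190)&(hsv[...,2]>90)
    for sg in(-1,1):
        P=L[o&(sg*L[...,0]>.03)]; 
        if len(P): print(n,"orange",sg,len(P),P.mean(0).round(4),P.min(0).round(3),P.max(0).round(3))
    P=L[near&(hsv[...,2]<60)&(L[...,2]>.32)&(L[...,0]<.005)&(L[...,0]>-.07)]; 
    if len(P)>10: print(n,"band",len(P),P.mean(0).round(4),P.min(0).round(3),P.max(0).round(3),np.polyfit(P[:,0],P[:,1],1),"z slope",np.polyfit(P[abs(P[:,0])<.045][:,0],P[abs(P[:,0])<.045][:,2],1))
E
```

```text
8.9 0.02273077337488745 [-1.14023443 -0.26269384 -2.29388927] [ 0.0320455  -0.07525609  0.0155066 ] [ 0.54306328 -0.18796762  0.34538684]
top orange -1 4 [-0.0665  0.0459  0.2719] [-0.077  0.044  0.268] [-0.06   0.049  0.276]
top orange 1 12 [0.075  0.0651 0.2642] [0.066 0.048 0.233] [0.083 0.074 0.279]
top band 369 [-0.0361  0.0456  0.3408] [-0.067  0.034  0.322] [0.003 0.058 0.349] [-0.11367394  0.04149081] z slope [0.11663274 0.34727172]
scene orange -1 110 [-0.0675  0.0706  0.2501] [-0.081  0.042  0.208] [-0.054  0.079  0.276]
scene orange 1 470 [0.0804 0.0503 0.241 ] [0.044 0.018 0.207] [0.088 0.078 0.333]
scene band 15 [-0.0148  0.0434  0.3437] [-0.048  0.038  0.34 ] [0.004 0.058 0.346] [-0.30804302  0.03880893] z slope [0.05999852 0.34494895]
```

View pics/scene2.png

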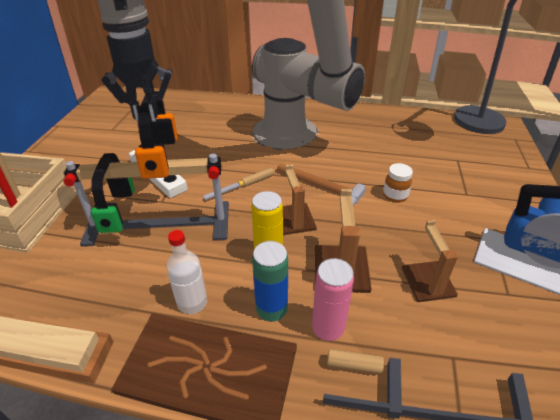

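View pics/top2.png

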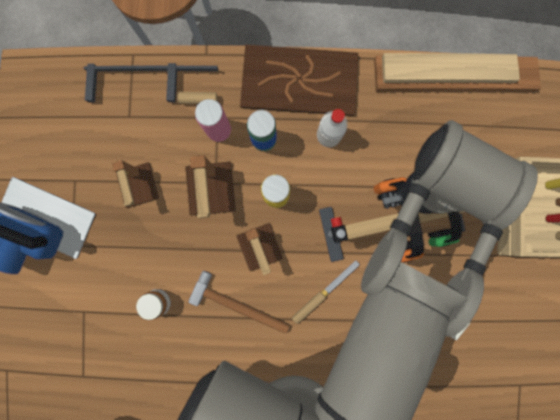

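Scene (152,145) shows the orange cups straddling the bar, and the post-relative numbers centre them within about 3 mm. The top view is mostly hidden by the arm. Next I lower the pair, guarded by force.

```bash
python3 - <<'E'
from h import *
q=quat(A1)
print(r.move_straight([*G1,.212],q,speed=.06,max_force=6)); r.hold(.3)
def fz(): 
    v=[]
    for _ in range(8): v.append(r.read_state()["contact_force"]); r.hold(.02)
    return np.mean(v,0).round(2),np.std(v,0).round(2)
b=fz(); print("base",b,r.read_state()["eef_pos"])
hit=r.move_straight([*G1,.17],q,speed=.008,max_force=2.5)
s=r.read_state(); print(hit,s["time_s"],s["eef_pos"],fz(),s["torque"])
r.hold(.3); print(fz(),r.read_state()["eef_pos"])
E
```

```text
False
base (array([-0.01, -0.06, -2.26]), array([0.36, 0.65, 0.32])) [ 0.54283391 -0.18812385  0.21199188]
True 14.35 [ 0.54289933 -0.18812618  0.19347053] (array([ 0.86, -0.19,  4.2 ]), array([0.65, 0.51, 0.65])) [-0.06607518  0.01468698 -0.03263554]
(array([ 1.14, -0.25,  5.64]), array([0.25, 0.48, 0.45])) [ 0.54289589 -0.18808661  0.19326152]
```

The bar is carrying the pair with about 8 N, at the height expected from the depth image. Now I release and retreat.

```bash
python3 - <<'E'
from h import *
q=quat(A1)
r.hold(.3); command_gripper(.06); r.hold(.4)
print(r.read_state()["contact_force"])
r.move_straight([*G1,.30],q,speed=.06)
r.reach([.45,.1,.40],quat(0)); r.hold(.3)
rx=np.array([ry[1],-ry[0]])
for n in("top","scene"):
    i,X=cloud(n); cv2.imwrite(f"pics/{n}3.png",i[...,::-1]); hsv=cv2.cvtColor(i,cv2.COLOR_RGB2HSV)
    L=np.stack([(X[...,:2]-RO)@rx,(X[...,:2]-RO)@ry,X[...,2]],-1)
    near=(abs(L[...,0])<.13)&(L[...,1]>-.04)&(L[...,1]<.12)&(L[...,2]>.03)&(L[...,2]<.23)
    P=L[near&(hsv[...,2]<60)&(L[...,2]>.17)]
    if len(P): print(n,P.mean(0),P.min(0),P.max(0),np.polyfit(P[:,0],P[:,1],1),np.polyfit(P[:,0],P[:,2],1))
print(r.read_state()["time_s"])
cv2.imwrite("pics/c3.png",cv2.resize(i[130:250,40:260],None,fx=3,fy=3)[...,::-1])
E
```

```text
[ 0.00435758 -0.58588966 -0.86338965]
top [0.00081525 0.04627704 0.19054512] [-0.066911    0.03369396  0.17080933] [0.07082525 0.05881921 0.19893968] [-0.00754421  0.04628319] [0.00366775 0.19054213]
scene [0.02234104 0.04959634 0.18842668] [-0.06369884  0.03716137  0.17027447] [0.06873644 0.06100842 0.19698754] [-0.02568038  0.05017007] [-0.12647933  0.19125236]
19.625
```

View pics/c3.png

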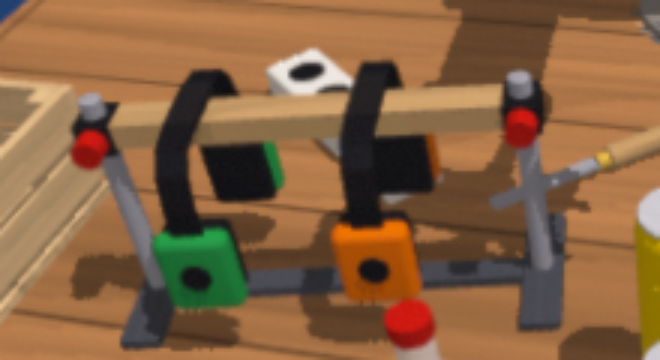

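The crop shows the orange pair (375,170) hanging level and square over the bar beside the green pair. It sits about 1 mm off the centreline at y = +46 mm, and the gripper is clear of it.

```bash
python3 -c "
from workcell import r
print(r.finish_job())"
```

```text
the job is handed in; nothing more can be done
None
```

The orange ear defenders hang level and square on the bar's free stretch beside the green pair, let go with the arm clear, and I handed the job in at about 20 s; no verdict was returned.

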